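# Load and wind up the hand-cranked dishwasher

### The job

Get the hand-cranked countertop dishwasher ready: first take the blue cleaner stick out of the stand and push it all the way down into the orange dosing tube, then wind the red crank handle clockwise, through as many turns as it takes, until the red marker stands inside the green band, and not past it. Leave the other two sticks standing in the stand, and leave the red soap bottle and the mug standing where they are.

Things in the scene. Friction and masses are not known exactly. Their poses are not given: they have to be found in the camera images.
- washer: Dishwasher, fixed. Origin on the worktop under it; x points from its crank panel to its back, y to its left seen from the robot, z up. White base 370 mm long (x -170 to +200), 300 wide. The grey crank panel slopes up to the back at 28 degrees, from x -170, z 60 to x 0, z 150 mm. Behind it, x 0 to 200, a tub, clear above z 170. The orange dosing tube is upright at x -100, y +185.
- crank_axis (a point): Where the crank's axis meets the surface of the sloping panel; orientation as washer. The axis is the panel's outward normal, (-0.469, 0, 0.883) in washer axes.
- lid_edge (a point): Middle of the lower front edge of the white lid over the tub: 280 mm above the worktop, washer x -46 mm. The lid, 30 mm thick and 310 mm wide, reaches back from here and overhangs the top of the panel: an upright gripper has no room at the upper part of the crank's circle, so lean the tool with the panel.
- crank_grip (a point): Centre of the red crank handle, 60 mm from the axis, 55 mm out from the panel. This frame turns with the crank: x points from axis to handle, z along the axis out of the panel. The handle does not spin on its arm; it is a block 30 mm along x, 18 mm along y (tangentially) and 50 mm along z, 30 to 80 mm out from the panel, on a steel arm 26 mm wide, 20 to 30 mm out.
- crank (a joint): Turn of the crank, rad; grows when wound clockwise as seen looking at the panel from outside. Hard stops at 0 and 12; starts between 0 and 3.5; stays where left; takes about 2 N at the handle. At 0 (and 6.28) the handle points straight up the slope. The marker is inside the green band from 9.0 to 11.0, in its middle at 10.0.
- marker_line (a point): The red marker, a bar 30 mm wide and 6 mm thick on a black scale at the right of the panel (washer y -128 mm). Geared to the crank, it climbs the scale by 12 mm per radian wound.
- band (a point): Centre of the green band on the scale, 24 mm along the slope; the marker is inside when its centre line is within the band.
- tube_mouth (a point): Centre of the dosing tube's flared mouth, 132 mm above the worktop; orientation as washer. The opening is 34 mm across at the top and narrows within 14 mm to a bore 20 mm across. Outside it measures 46 mm at the mouth, 32 mm below.
- tube_bottom (a point): Centre of the inner floor of the tube, 107 mm below the mouth. The blue stick, fully home, stands here and rises 43 mm out of the mouth.
- stand: Grey block, fixed, 150 mm (its x) by 50 mm (its y) by 70 mm high, with three round holes 19 mm wide and 55 mm deep at x -46, 0 and +46 mm. Place and yaw vary. Origin: centre of its underside.
- blue_stick: Rigid round stick, 16 mm in diameter, 150 mm long, blue (the cleaner stick to load). It starts upright in one of the three holes of the stand (it varies which), its foot 15 mm above the worktop, leaning up to 3 degrees. Origin: centre of its lower end; z runs up along the stick. About 40 g.
- yellow_stick: Rigid round stick, 16 mm in diameter, 150 mm long, yellow (leave it in the stand). It starts upright in one of the three holes of the stand (it varies which), its foot 15 mm above the worktop, leaning up to 3 degrees. Origin: centre of its lower end; z runs up along the stick. About 40 g.
- white_stick: Rigid round stick, 16 mm in diameter, 150 mm long, white (leave it in the stand). It starts upright in one of the three holes of the stand (it varies which), its foot 15 mm above the worktop, leaning up to 3 degrees. Origin: centre of its lower end; z runs up along the stick. About 40 g.
- soap_bottle: Red bottle with a white cap, 64 mm in diameter and 190 mm high, standing free. Origin: centre of its underside. Leave it alone.
- mug: White mug, 80 mm in diameter and 95 mm high, its handle towards its +y, standing free. Origin: centre of its underside. Leave it alone.
Mind the look-alikes: they are no part of the job. Of the things like the blue_stick, leave any that is pink; of the rest the smaller one is meant.

How it is judged:
By the outcome, as a careful person would: the job done as asked, in the order asked, and still so for the second after the job is handed in, with the robot touching nothing.
It also fails if it takes over 72 s, if anything falls off the work surface, if the arm or the gripper's body presses on something with over 40 N, if the wrist force passes 120 N, or if a joint passes its speed limit or range.

### The arm

A 6-joint arm with a two-finger parallel gripper is mounted at the origin on the work surface. World frame = base frame: x ahead of the robot, y to its left, z up, the work surface at z = 0. Lengths are in m, angles in rad, forces in N, time in s.
With the tool pointing down it reaches from about 0.25 to 0.8 m from the base axis. Payload 8.5 kg.
Tool frame: the origin (TCP) lies between the finger pads; the fingertips stand 22 mm ahead of it and the grasp point (between the pads) lies 3 mm ahead of it; z points along the fingers, y is the direction in which the jaws open and shut (so a half turn about z gives the same grasp; the last joint's range is limited). The gripper opens to 85 mm and grips with 20 to 120 N. Pads are 22 mm wide; open, the fingers measure 114 mm over their backs; the gripper's body (76 mm by 85 mm) begins 54 mm behind the grasp point. The pads swing forward as they close: fully open they stand 13 mm farther back than shut.
Start: joints at [1.321, 0.238, -0.013, 1.319, 0, 1.571], TCP at [0.13, 0.509, 0.253] pointing down, gripper open.
Joint ranges: [-2.66, 2.66], [-1.03, 1.9], [-1.14, 1.46], [-1.82, 2.27], [-1.45, 1.34], [-3.14, 3.14]. Speed limits (rad/s): [2.22, 2.22, 2.79, 3.14, 3.14, 3.14].

### API

Orientations are given as a unit quaternion [w, x, y, z].
In Python, from workcell import monitor, optics, bot gives the robot as it stands. The module is installed in compiled form; this text tells all that it offers.
- The arm moves only by the tool drive_tool, never from a script. Its argument "deltas" is text: rows parted by semicolons, each of 6 numbers parted by spaces: the shift along the tool's x, y, z in units of 0.025 m (1.0 is 0.025 m), then the turn, a rotation vector about the tool's x, y, z in units of 6 degrees (1.0 is 6 degrees). In form: x y z ax ay az; .... A call has 1 to 20 rows; each row shifts and turns the pose as measured when the row begins, along the tool's axes as they then stand; what a row does not reach is not made up. A row lasts 1/10 s, in which the tool goes at most 50 mm and 8.59 degrees, less where a joint would pass 70% of its speed; a pose out of reach is approached as far as the arm can. A call with a number of a shift or a turn outside -1 to 1 is refused whole. A call with a gripper value outside its range is refused whole. "hand" is the opening in per cent of the stroke, from 0 (shut) to 100 (fully open), set as the call begins (left out, the last holds). The fingers move at their own pace and stop on an object; "newtons" is the grip in N (left out, the last holds). Time passes only in rows, so rows that do not move let the fingers close. It gives the time, the measured TCP pose, the force and the opening at its end, in the units of the state.
- monitor.get_state(): the state, without advancing time (a new reading comes with each control period).
- optics.snapshot(name): name is "side" or "top" or "wrist"; returns (picture, depth): 384x512x3 uint8, blue, green, red; 384x512 float32, m along the optical axis (not along the pixel's ray), 0 where there is no reading.
- optics.camera_info(name): a dict with "camera_matrix" (3x3 intrinsics, pixels), "k1" (the pictures are not rectified: a ray, as slopes to the right and down, at radius r is drawn at 1 + k1 r^2 times it, then the intrinsics apply), "R" (3x3) and "t" (3): a world point X has camera coordinates R X + t. Camera axes: x right, y down, z forward; pixel columns grow to the right and rows downward; lengths in m; the calibration is good to about 2 mm. A picture is of the moment at which its call begins: read the wrist's pose just before it. camera_info takes no time and is no camera call; for the wrist camera it gives the pose at the moment of the call.
- bot.sign_off(): hands the job in, once; it reports no verdict.
The state is a dict: "time_s": time; "q": joint angles; "qd": joint speeds; "joint_efforts": joint torques, N m; "ee_pos": TCP position; "eef_rot": TCP orientation; "contact_force": force on the tool from outside, world axes, zero at the start; "moment": the same for the moment, N m; "grip_width": finger opening in m.
Only numpy, scipy, OpenCV 4.12 (cv2) and the standard library are available. Lean on these libraries where they do the work, as an engineer would, in place of code of your own. Each camera call takes 0.05 s, during which the arm holds its last target. There are 200 camera calls.

## Working session

There is one attempt and no reset: what is moved stays moved. The work goes in short steps, Python scripts to look and compute and a tool call to move; the robot and the scene stay as the last step left them, time stands still between calls to the robot, and variables do not carry over. Pictures are saved under pics/ and viewed, about 8 in all and at most 12, crops included, and the job is handed in when it is done.

Besides the shell and the picture viewer there is one more tool, called as name(argument=value, ...) on one line, values as JSON. drive_tool: Moves the arm, as the interface text tells. Shifts and turns lie within -1 to 1; 1 stands for 0.025 m of shift or 6 degrees of turn. Its arguments: {"type":"object","properties":{"deltas":{"type":"string"},"hand":{"type":"number"},"newtons":{"type":"number"}},"required":["deltas"]}

```bash
mkdir -p pics; cat > h.py <<'E'
import numpy as np, cv2
from workcell import monitor, optics, bot
from scipy.spatial.transform import Rotation as Ro
def snap(n):
    info=optics.camera_info(n); p,d=optics.snapshot(n); return p,d,info
def cloud(d,info):
    K=info["camera_matrix"];k1=info["k1"];h,w=d.shape
    K=np.array(K,float)
    u,v=np.meshgrid(np.arange(w),np.arange(h))
    xd=(u-K[0,2])/K[0,0];yd=(v-K[1,2])/K[1,1]
    x,y=xd.copy(),yd.copy()
    for _ in range(8):
        s=1+k1*(x*x+y*y);x=xd/s;y=yd/s
    R=np.array(info["R"]);t=np.array(info["t"])
    P=np.stack([x*d,y*d,d],-1)
    W=(P-t)@R
    W[d==0]=np.nan
    return W
def rot(s): 
    q=s["eef_rot"]; return Ro.from_quat([q[1],q[2],q[3],q[0]])
E
python3 - <<'E'
from h import *
s=monitor.get_state();print(s)
for n in("top","side","wrist"):
    p,d,i=snap(n);np.savez(f"{n}0.npz",p=p,W=cloud(d,i));cv2.imwrite(f"pics/{n}0.png",p)
    print(n,i)
a=[cv2.imread(f"pics/{n}0.png") for n in("top","side")]
E
```

```text
{'time_s': 0.0, 'q': array([ 1.32101898e+00,  2.38748781e-01, -1.42459788e-02,  1.31918551e+00,
        1.04149682e-05,  1.57081289e+00]), 'qd': array([ 0.00117768,  0.00091534, -0.00016995,  0.00113087, -0.0022687 ,
       -0.00049518]), 'joint_efforts': array([ 2.30126483e-03, -5.38789129e+01,  3.46436656e+01,  1.82838156e-02,
        1.14294139e-04, -1.34418659e-05]), 'ee_pos': array([0.12967803, 0.50834446, 0.2526976 ]), 'eef_rot': array([-9.13563695e-05,  1.24572463e-01,  9.92210271e-01, -6.85935785e-04]), 'contact_force': array([-0.11105582,  0.8098245 ,  0.16818835]), 'moment': array([ 0.02359098, -0.02240618,  0.06120972]), 'grip_width': 0.08512986084027829}
top {'camera_matrix': array([[401.46182082,   0.        , 259.28464567],
       [  0.        , 401.46182082, 185.41764425],
       [  0.        ,   0.        ,   1.        ]]), 'k1': -0.08067446327117621, 'R': array([[-0.00894046, -0.9999479 , -0.00492699],
       [-0.98579533,  0.0096401 , -0.16767418],
       [ 0.16771294,  0.00335792, -0.98583015]]), 't': array([-0.0407604 ,  0.58264025,  1.41078072])}
side {'camera_matrix': array([[367.3324777 ,   0.        , 259.03769058],
       [  0.        , 367.3324777 , 199.36617377],
       [  0.        ,   0.        ,   1.        ]]), 'k1': -0.017624886486916663, 'R': array([[-0.85738106, -0.51450142,  0.01363869],
       [-0.3346426 ,  0.53713386, -0.77427485],
       [ 0.39103971, -0.66841268, -0.63270249]]), 't': array([0.47247522, 0.34096333, 0.88197018])}
wrist {'camera_matrix': array([[270.72390758,   0.        , 257.10900498],
       [  0.        , 270.72390758, 189.86391334],
       [  0.        ,   0.        ,   1.        ]]), 'k1': -0.06251320113342645, 'R': array([[ 2.47062861e-01,  9.68998982e-01, -9.56933187e-04],
       [ 9.22517138e-01, -2.34909098e-01,  3.06234952e-01],
       [ 2.96516564e-01, -7.65420705e-02, -9.51955481e-01]]), 't': array([-0.52447229, -0.04022672,  0.3801596 ])}
```

View pics/top0.png

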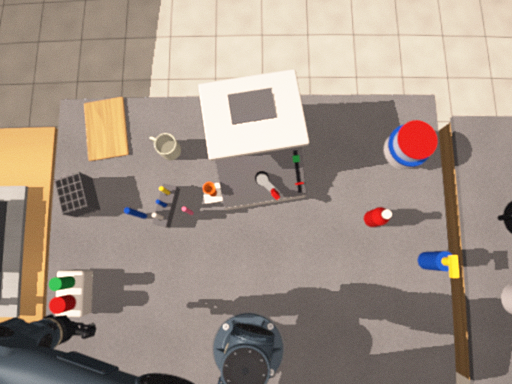

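View pics/side0.png

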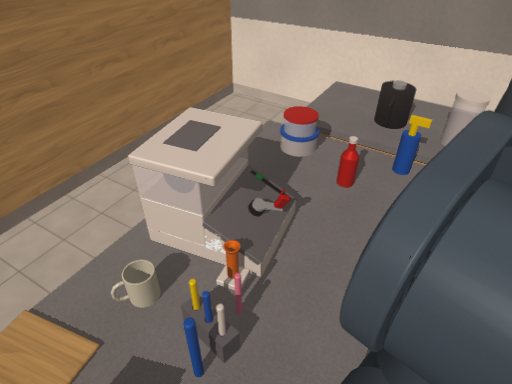

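Top view: the stand is at about (165,205), holding yellow (163,189), blue (161,203) and white (154,215). There is a larger blue stick at (135,212) and a pink one at (186,209), both look-alikes. The tube is at (209,188) and the crank handle at about (275,193).

```bash
python3 - <<'E'
from h import *
np.set_printoptions(precision=4,suppress=True)
for n in("top","side"):
    z=np.load(n+"0.npz");p=z["p"];W=z["W"];hsv=cv2.cvtColor(p,cv2.COLOR_BGR2HSV)
    H,S,V=[hsv[...,k].astype(int) for k in range(3)]
    X=W
    reg=(X[...,0]>0.2)&(X[...,0]<1.0)&(X[...,1]>-0.35)&(X[...,1]<0.6)&(X[...,2]>0.01)
    cols={"blue":(H>105)&(H<130)&(S>150),"yellow":(H>22)&(H<35)&(S>150),"orange":(H>5)&(H<18)&(S>200),"red":((H<4)|(H>176))&(S>180),"pink":(H>160)&(H<176)&(S>80),"green":(H>45)&(H<80)&(S>120)}
    for c,m in cols.items():
        m=(m&reg).astype(np.uint8);k,l,st,ce=cv2.connectedComponentsWithStats(m,connectivity=8)
        for j in range(1,k):
            if st[j,4]<8:continue
            Q=W[l==j];tp=Q[Q[:,2]>np.nanmax(Q[:,2])-.012]
            print(n,c,st[j,4],ce[j].round(0),"mean",Q.mean(0),"zmin/max",Q[:,2].min(),Q[:,2].max(),"top",tp.mean(0))
    # lid top
    m=(abs(W[...,2]-.31)<.012)&(W[...,0]>.3)&(W[...,0]<1.2)&(abs(W[...,1])<.5)
    Q=W[m][:,:2].astype(np.float32);print("lid",cv2.minAreaRect(Q),len(Q))
    m=reg&(abs(W[...,2]-.07)<.006)&(W[...,0]<.62)&(W[...,1]>.1)&(S<90)
    Q=W[m][:,:2].astype(np.float32);print("stand",cv2.minAreaRect(Q) if len(Q) else 0,len(Q))
p=cv2.imread("pics/top0.png")[60:240,100:330];cv2.imwrite("pics/c.png",cv2.resize(p,None,fx=3.4,fy=3.3,interpolation=cv2.INTER_CUBIC))
E
```

```text
top blue 31 [161. 203.] mean [0.5108 0.2906 0.1319] zmin/max 0.06996358144292843 0.17017832885469747 top [0.5114 0.2926 0.1643]
top blue 103 [134. 212.] mean [0.4767 0.3775 0.1472] zmin/max 0.027182051843075813 0.20982623457912633 top [0.4783 0.3831 0.204 ]
top yellow 22 [163. 189.] mean [0.5557 0.2819 0.1484] zmin/max 0.0856763277135144 0.17206989793539593 top [0.5565 0.2838 0.166 ]
top orange 112 [209. 189.] mean [0.5625 0.1282 0.1085] zmin/max 0.023836533403052924 0.13528272240823652 top [0.5614 0.1285 0.1289]
top red 18 [299. 183.] mean [ 0.5824 -0.1876  0.0909] zmin/max 0.08589390209433848 0.09615317927404037 top [ 0.5824 -0.1876  0.0909]
top red 56 [275. 194.] mean [ 0.537  -0.0979  0.1474] zmin/max 0.11789172910331691 0.15845184887715735 top [ 0.5335 -0.0996  0.1527]
top pink 38 [187. 210.] mean [0.4874 0.2049 0.1142] zmin/max 0.024960397775888342 0.15470073981654608 top [0.4886 0.2075 0.1497]
top green 42 [296. 158.] mean [ 0.6633 -0.1736  0.1282] zmin/max 0.1188022081404765 0.13944919657626936 top [ 0.6666 -0.173   0.1308]
top green 54 [ 66. 283.] mean [0.2412 0.5983 0.1527]
[... 761 characters left out ...]
 0.026938409665780642 0.13603837799120994 top [0.5608 0.1228 0.1308]
side red 148 [282. 200.] mean [ 0.5375 -0.1022  0.135 ] zmin/max 0.08912883888319813 0.1585832709829809 top [ 0.5285 -0.0968  0.1522]
side pink 206 [238. 294.] mean [0.4841 0.2123 0.0871] zmin/max 0.010439213476749955 0.1550982373671472 top [0.4859 0.21   0.1497]
side green 28 [258. 176.] mean [ 0.6599 -0.1744  0.1301] zmin/max 0.1255358985736561 0.13587377073353515 top [ 0.6599 -0.1744  0.1301]
lid ((0.7621323466300964, -0.029604285955429077), (0.2508706748485565, 0.31137773394584656), 8.81923770904541) 5773
stand ((0.5458696484565735, 0.24401162564754486), (0.14077098667621613, 0.2897687256336212), 52.525821685791016) 949
```

View pics/c.png

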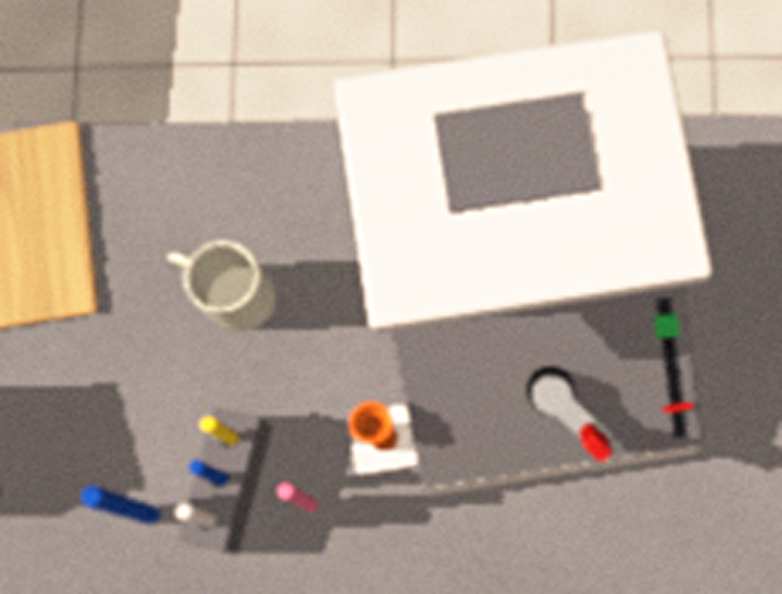

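```bash
python3 - <<'E'
from h import *
np.set_printoptions(precision=4,suppress=True)
yaw=np.radians(8.9);ex=np.array([np.cos(yaw),np.sin(yaw),0]);ey=np.array([-ex[1],ex[0],0]);ez=np.array([0,0,1.])
A=np.stack([ex,ey,ez])
O=np.array([.7636,-.0295,0])-.078*ex
O2=np.array([.561,.1257,0])+.1*ex-.185*ey
print("origin",O,O2)
O=(O+O2)/2
al=np.radians(28);up=np.array([np.cos(al),0,np.sin(al)]);n=np.array([-np.sin(al),0,np.cos(al)])
red=[]
for nm in("top","side"):
    z=np.load(nm+"0.npz");p=z["p"];W=(z["W"]-O)@A.T
    hsv=cv2.cvtColor(p,cv2.COLOR_BGR2HSV);H,S,V=[hsv[...,k].astype(int) for k in range(3)]
    s=(W-[0,0,.15])@up;o=(W-[0,0,.15])@n   # s along slope (0 top), o out
    pan=(s>-.19)&(s<0)&(abs(W[...,1])<.17)
    r=((H<4)|(H>176))&(S>160)&pan
    m=r&(o>.03);print(nm,"handle s,y,o",np.stack([s[m],W[...,1][m],o[m]],1).mean(0),"ranges",[np.percentile(a[m],[3,97]) for a in(s,W[...,1],o)])
    m=r&(o<.02)&(W[...,1]<-.1);print("marker",m.sum(),s[m].mean(),W[...,1][m].mean(),o[m].mean())
    g=(H>45)&(H<80)&(S>100)&pan;print("green",s[g].mean(),W[...,1][g].mean(),np.percentile(s[g],[2,98]))
    m=pan&(abs(o)<.004);print("panel o check",o[m].mean(),m.sum())
    # hub: grey stuff between 5mm and 35mm out not red
    m=pan&(o>.008)&(o<.04)&(S<80)&(abs(W[...,1])<.1);print("hub/arm",m.sum(),np.stack([s[m],W[...,1][m],o[m]],1).mean(0) if m.sum() else 0)
    m=pan&(o>.012)&(o<.034)&(S<80)&(abs(W[...,1])<.1)
    pts=np.stack([s[m],W[...,1][m]],1).astype(np.float32)
    if len(pts)>5:print(cv2.minAreaRect(pts))
# white stick
z=np.load("top0.npz");W=z["W"];m=(W[...,2]>.15)&(W[...,2]<.18)&(W[...,0]<.58)&(W[...,0]>.4)&(W[...,1]>.24)&(W[...,1]<.35)
k,l,st,ce=cv2.connectedComponentsWithStats(m.astype(np.uint8))
for j in range(1,k):print(ce[j],W[l==j].mean(0),st[j,4])
E
```

```text
origin [ 0.6865 -0.0416  0.    ] [ 0.6884 -0.0416  0.    ]
top handle s,y,o [-0.1409 -0.033   0.0715] ranges [array([-0.1552, -0.1313]), array([-0.0451, -0.0225]), array([0.0431, 0.083 ])]
marker 19 -0.13922175950711246 -0.12768866530327108 0.006746560895134836
green -0.05022739085344668 -0.12729500054292214 [-0.0632 -0.0373]
panel o check -0.0003524915345203115 3091
hub/arm 226 [-0.1032 -0.0057  0.0267]
((-0.11845995485782623, -0.009858034551143646), (0.09532427042722702, 0.04813806712627411), 26.349477767944336)
side handle s,y,o [-0.147  -0.0285  0.0648] ranges [array([-0.1612, -0.1343]), array([-0.0398, -0.021 ]), array([0.0402, 0.0833])]
marker 16 -0.14168606173620485 -0.12565686095497827 0.009660579418125325
green -0.05165746675288453 -0.12703590535005144 [-0.0627 -0.0409]
panel o check 0.0019562168124287564 3617
hub/arm 313 [-0.1104 -0.0004  0.0278]
((-0.11881296336650848, -0.015094432979822159), (0.09773934632539749, 0.04489967226982117), 44.109580993652344)
[161.1818 188.1818] [0.5566 0.2835 0.1633] 22
[157.5238 201.619 ] [0.5111 0.2944 0.1634] 21
[153.7826 214.913 ] [0.4667 0.306  0.162 ] 23
```

drive_tool(deltas="-0.9 -0.24 -0.4 0 0 0;-0.99 -0.27 -0.4 0 0 0;-0.99 -0.27 -0.4 0 0 0;-0.99 -0.27 0 0 0 0;-0.99 -0.27 0 0 0 0;-0.99 -0.27 0 0 0 0;-0.99 -0.27 0 0 0 0;-0.99 -0.27 0 0 0 0;-0.99 -0.27 0 0 0 0;-0.99 -0.27 0 0 0 0;-0.99 -0.27 0 0 0 0;-0.99 -0.27 0 0 0 0;-0.99 -0.27 0 0 0 0;-0.99 -0.27 0 0 0 0;-0.99 -0.27 0 0 0 0", hand=60)

```text
time_s: 1.65
ee_pos: [0.4722, 0.3129, 0.2803]
eef_rot: [-0.002, 0.122, 0.993, -0.004]
contact_force: [0.8, 0.5, -0.1]
grip_width: 0.0512
```

```bash
cat >> h.py <<'E'
def need(target):
    s=monitor.get_state();r=rot(s);d=r.inv().apply(np.array(target)-s["ee_pos"])
    print("tool shift m",d.round(4),"units",(d/.025).round(2));print("tool axes x,y,z:",r.as_matrix().T.round(3).tolist(),"q",np.round(s["q"],2),"F",np.round(s["contact_force"],1))
E
python3 - <<'E'
from h import *
np.set_printoptions(precision=4,suppress=True)
s=monitor.get_state();p,d,i=snap("wrist");W=cloud(d,i);cv2.imwrite("pics/w1.png",p)
hsv=cv2.cvtColor(p,cv2.COLOR_BGR2HSV);H,S,V=[hsv[...,k].astype(int) for k in range(3)]
for c,m in{"blue":(H>105)&(H<130)&(S>140),"yellow":(H>22)&(H<35)&(S>140)}.items():
    m=m&(W[...,2]>.05)&(W[...,2]<.215)
    k,l,st,ce=cv2.connectedComponentsWithStats(m.astype(np.uint8))
    for j in range(1,k):
        if st[j,4]<30:continue
        Q=W[l==j];zm=np.percentile(Q[:,2],98)
        t=Q[Q[:,2]>zm-.004]
        print(c,st[j,4],ce[j].round(0),"top",t.mean(0),[Q[abs(Q[:,2]-h)<.006].mean(0) for h in(.15,.12,.09)])
need([.511,.2935,.28])
E
```

```text
blue 1483 [335. 179.] top [0.4761 0.3839 0.2053] [array([0.4696, 0.3795, 0.1497]), array([0.4694, 0.3796, 0.1198]), array([0.4695, 0.3796, 0.0907])]
blue 559 [251. 218.] top [0.5093 0.2951 0.1649] [array([0.5047, 0.2972, 0.1502]), array([0.5045, 0.2973, 0.1203]), array([0.5048, 0.2972, 0.0901])]
yellow 554 [251. 259.] top [0.5544 0.2845 0.1648] [array([0.5499, 0.2863, 0.1501]), array([0.5498, 0.2861, 0.1197]), array([0.554 , 0.2901, 0.0912])]
tool shift m [-0.0392 -0.0086 -0.0001] units [-1.57 -0.34 -0.01]
tool axes x,y,z: [[-0.97, 0.243, 0.001], [0.243, 0.97, -0.008], [-0.003, -0.008, -1.0]] q [ 0.58  0.31  0.16  1.42 -0.    0.83] F [ 0.6 -1.5 -0.9]
```

View pics/w1.png

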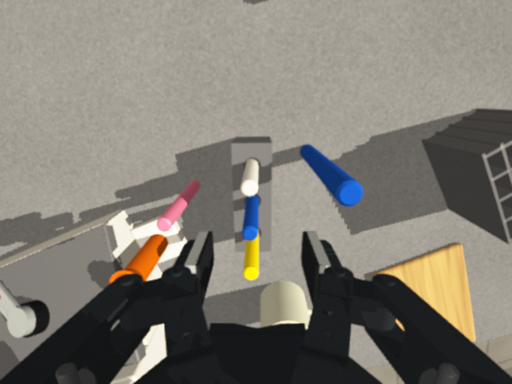

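The wrist view shows blue at (251,218) as the middle stick in the stand, with the jaws straddling the stand line. The big blue one (345,190) and the pink one (178,205) are clear of the gripper.

drive_tool(deltas="-0.83 -0.16 0 0 0 0;-0.83 -0.16 0 0 0 0;0 0 0.5 0 0 0;0 0 0.9 0 0 0;0 0 0 0 0 0")

```text
time_s: 2.2
ee_pos: [0.516, 0.2909, 0.2423]
eef_rot: [-0.002, 0.124, 0.992, -0.005]
contact_force: [0.1, 0.8, 0.1]
grip_width: 0.0513
```

```bash
python3 -c "
from h import *
need([.5105,.295,.148])"
```

```text
tool shift m [0.0061 0.0035 0.0943] units [0.24 0.14 3.77]
tool axes x,y,z: [[-0.969, 0.247, 0.003], [0.247, 0.969, -0.01], [-0.005, -0.009, -1.0]] q [ 0.52  0.37  0.14  1.36 -0.    0.76] F [0.1 0.8 0.1]
```

drive_tool(deltas="0.24 0.14 0.5 0 0 0;0 0 0.8 0 0 0;0 0 0.8 0 0 0;0 0 0.8 0 0 0;0 0 0.6 0 0 0;0 0 0.25 0 0 0;0 0 0 0 0 0")

```text
time_s: 2.9
ee_pos: [0.5105, 0.297, 0.1508]
eef_rot: [-0.001, 0.124, 0.992, -0.004]
contact_force: [0.6, -1.4, 0.1]
grip_width: 0.0517
```

drive_tool(deltas="0 0 0 0 0 0;0 0 0 0 0 0;0 0 0 0 0 0;0 0 0 0 0 0;0 0 0 0 0 0", hand=0, newtons=40)

```text
time_s: 3.4
ee_pos: [0.5112, 0.2973, 0.154]
eef_rot: [0.0, 0.124, 0.992, -0.003]
contact_force: [0.0, 0.1, -0.8]
grip_width: 0.0156
```

drive_tool(deltas="0 0 -0.5 0 0 0;0 0 -0.9 0 0 0;0 0 -0.95 0 0 0;0 0 -0.95 0 0 0;0 0 -0.95 0 0 0;0 0 -0.95 0 0 0;0 0 -0.6 0 0 0;0 0 0 0 0 0")

```text
time_s: 4.2
ee_pos: [0.5114, 0.2989, 0.3121]
eef_rot: [0.002, 0.124, 0.992, -0.0]
contact_force: [0.7, -0.3, -1.4]
grip_width: 0.0147
```

```bash
python3 -c "
from h import *
need([.561,.1257,.305])"
```

```text
tool shift m [-0.0905 -0.1558  0.0076] units [-3.62 -6.23  0.3 ]
tool axes x,y,z: [[-0.969, 0.245, -0.005], [0.245, 0.969, -0.0], [0.005, -0.001, -1.0]] q [ 0.53  0.35  0.29  1.51 -0.    0.78] F [ 0.7 -0.3 -1.4]
```

drive_tool(deltas="-0.3 -0.5 0 0 0 0;-0.5 -0.9 0.1 0 0 0;-0.5 -0.9 0.1 0 0 0;-0.5 -0.9 0 0 0 0;-0.5 -0.9 0 0 0 0;-0.5 -0.9 0 0 0 0;-0.45 -0.7 0 0 0 0;-0.3 -0.4 0 0 0 0;0 0 0 0 0 -0.6;0 0 0 0 0 -0.9;0 0 0 0 0 -0.9;0 0 0 0 0 -0.9;0 0 0 0 0 -0.5;0 0 0 0 0 0")

```text
time_s: 5.6
ee_pos: [0.5594, 0.1149, 0.2991]
eef_rot: [-0.003, -0.082, 0.997, -0.002]
contact_force: [-0.2, 0.2, 0.7]
grip_width: 0.015
```

```bash
python3 - <<'E'
from h import *
np.set_printoptions(precision=4,suppress=True)
need([.561,.1257,.305])
# wrist + side: stick & tube
for n in("wrist","side"):
    p,d,i=snap(n);W=cloud(d,i);cv2.imwrite(f"pics/{n}2.png",p)
    hsv=cv2.cvtColor(p,cv2.COLOR_BGR2HSV);H,S,V=[hsv[...,k].astype(int) for k in range(3)]
    m=(H>105)&(H<130)&(S>140)&(abs(W[...,0]-.56)<.06)&(abs(W[...,1]-.126)<.06)
    if m.sum():
        Q=W[m];print(n,"blue",m.sum(),Q[:,2].min(),Q[:,2].max(),[Q[abs(Q[:,2]-h)<.01].mean(0) for h in(.18,.21,.24,.27)])
    m=(H>5)&(H<18)&(S>180)&(abs(W[...,0]-.56)<.05)&(abs(W[...,1]-.126)<.05)&(W[...,2]>.126)
    Q=W[m];
    if len(Q):print(n,"rim",len(Q),Q.mean(0),cv2.minEnclosingCircle(Q[:,:2].astype(np.float32)))
a=cv2.imread("pics/wrist2.png");b=cv2.imread("pics/side2.png")
cv2.imwrite("pics/m2.png",np.hstack([cv2.resize(a,(400,300)),cv2.resize(b[130:330,140:407],(400,300))]))
E
```

```text
tool shift m [-0.0033  0.0104 -0.0059] units [-0.13  0.42 -0.24]
tool axes x,y,z: [[-0.986, -0.164, 0.007], [-0.164, 0.986, -0.003], [-0.006, -0.004, -1.0]] q [ 0.2   0.31  0.21  1.47 -0.    0.04] F [-0.2  0.2  0.7]
wrist blue 2498 0.17198448124388563 0.3155881449091232 [array([0.5521, 0.1129, 0.1816]), array([0.5526, 0.1128, 0.2105]), array([0.5529, 0.1135, 0.2404]), array([0.5534, 0.1138, 0.2706])]
wrist rim 437 [0.5574 0.1323 0.131 ] ((0.5598313808441162, 0.12699219584465027), 0.022043608129024506)
side blue 162 0.16842531846842454 0.2700736536083876 [array([0.5549, 0.1185, 0.1798]), array([0.5562, 0.1188, 0.2102]), array([0.5558, 0.1186, 0.2403]), array([0.5562, 0.1193, 0.2645])]
side rim 114 [0.5608 0.1239 0.1313] ((0.5583969354629517, 0.12440278381109238), 0.022865857928991318)
```

View pics/m2.png

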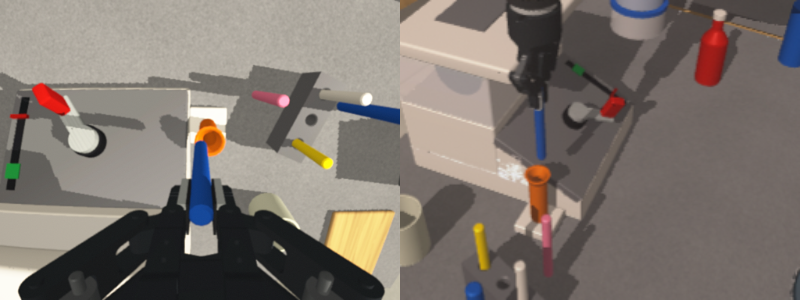

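The wrist pane shows blue held upright just beside the orange mouth at (208,137). The side pane agrees, so I need about 12 mm towards +y.

drive_tool(deltas="-0.14 0.46 0 0 0 0;0 0 0 0 0 0;0 0 0.4 0 0 0;0 0 0.6 0 0 0;0 0 0.6 0 0 0;0 0 0.4 0 0 0;0 0 0 0 0 0")

```text
time_s: 6.4
ee_pos: [0.5605, 0.1285, 0.2449]
eef_rot: [-0.003, -0.079, 0.997, -0.002]
contact_force: [-1.3, -0.1, -0.3]
grip_width: 0.0149
```

```bash
python3 -c "
from h import *
need([.561,.126,.164])"
```

```text
tool shift m [-0.0007 -0.0023  0.0809] units [-0.03 -0.09  3.24]
tool axes x,y,z: [[-0.987, -0.158, 0.007], [-0.158, 0.987, -0.003], [-0.007, -0.004, -1.0]] q [ 0.23  0.33  0.1   1.34 -0.    0.07] F [-1.3 -0.1 -0.3]
```

drive_tool(deltas="0 -0.1 0.3 0 0 0;0 0 0.4 0 0 0;0 0 0.4 0 0 0;0 0 0.4 0 0 0;0 0 0.4 0 0 0;0 0 0 0 0 0")

```text
time_s: 7.0
ee_pos: [0.5607, 0.1259, 0.1939]
eef_rot: [-0.003, -0.079, 0.997, -0.001]
contact_force: [-0.8, 0.6, -2.1]
grip_width: 0.0145
```

```bash
python3 -c "
from h import *
need([.561,.126,.164])"
```

```text
tool shift m [-0.0005  0.0001  0.0299] units [-0.02  0.    1.2 ]
tool axes x,y,z: [[-0.987, -0.158, 0.006], [-0.158, 0.987, -0.002], [-0.006, -0.003, -1.0]] q [ 0.22  0.35 -0.    1.22 -0.    0.06] F [-0.8  0.6 -2.1]
```

Going in freely, so I'll continue to the floor.

drive_tool(deltas="0 0 0.4 0 0 0;0 0 0.3 0 0 0;0 0 0.2 0 0 0;0 0 0.15 0 0 0;0 0 0 0 0 0")

```text
time_s: 7.5
ee_pos: [0.5608, 0.1259, 0.1654]
eef_rot: [-0.003, -0.079, 0.997, -0.001]
contact_force: [0.1, 0.1, -0.8]
grip_width: 0.0151
```

drive_tool(deltas="0 0 0.12 0 0 0;0 0 0.12 0 0 0;0 0 0 0 0 0")

```text
time_s: 7.8
ee_pos: [0.5617, 0.1264, 0.1636]
eef_rot: [-0.0, -0.079, 0.997, -0.001]
contact_force: [-2.8, 1.1, -4.0]
grip_width: 0.015
```

drive_tool(deltas="0 0 0 0 0 0;0 0 0 0 0 0;0 0 0 0 0 0;0 0 0 0 0 0;0 0 -0.3 0 0 0;0 0 -0.6 0 0 0;0 0 -0.9 0 0 0;0 0 -0.9 0 0 0;0 0 -0.5 0 0 0;0 0 0 0 0 0", hand=50)

```text
time_s: 8.8
ee_pos: [0.5623, 0.1261, 0.2479]
eef_rot: [0.0, -0.079, 0.997, -0.001]
contact_force: [0.3, -1.0, 0.0]
grip_width: 0.0428
```

```bash
python3 - <<'E'
from h import *
np.set_printoptions(precision=4,suppress=True)
for n in("wrist","side"):
    p,d,i=snap(n);W=cloud(d,i);cv2.imwrite(f"pics/{n}3.png",p)
    hsv=cv2.cvtColor(p,cv2.COLOR_BGR2HSV);H,S,V=[hsv[...,k].astype(int) for k in range(3)]
    m=(H>105)&(H<130)&(S>140)&(abs(W[...,0]-.56)<.05)&(abs(W[...,1]-.126)<.05)
    Q=W[m];print(n,len(Q),Q[:,2].min(),np.percentile(Q[:,2],98),Q[Q[:,2]>Q[:,2].max()-.004].mean(0))
need([.561,.126,.164])
E
```

```text
wrist 588 0.11067740162902012 0.17635232850735658 [0.5598 0.1257 0.1749]
side 80 0.12410326694749528 0.17692398527033462 [0.558  0.1268 0.176 ]
tool shift m [0.0005 0.0004 0.0821] units [0.02 0.02 3.28]
tool axes x,y,z: [[-0.987, -0.158, 0.002], [-0.158, 0.987, -0.003], [-0.002, -0.003, -1.0]] q [ 0.22  0.33  0.1   1.34 -0.    0.06] F [-0.2  0.3 -0.6]
```

Stick top is at 0.175, which means home. I'll confirm with a light push using closed fingers.

drive_tool(deltas="0 0 0 0 0 0;0 0 0 0 0 0;0 0 0 0 0 0;0 0 0.5 0 0 0;0 0 0.6 0 0 0;0 0 0.5 0 0 0;0 0 0.2 0 0 0;0 0 0.15 0 0 0;0 0 0.15 0 0 0;0 0 0.1 0 0 0", hand=0)

```text
time_s: 9.9
ee_pos: [0.5616, 0.1261, 0.1969]
eef_rot: [0.003, -0.079, 0.997, -0.001]
contact_force: [-6.3, -1.5, 11.9]
grip_width: 0.0
```

drive_tool(deltas="0 0 0.1 0 0 0;0 0 0.1 0 0 0;0 0 0.1 0 0 0")

```text
time_s: 10.2
ee_pos: [0.5614, 0.1261, 0.1968]
eef_rot: [0.006, -0.079, 0.997, -0.0]
contact_force: [-7.8, -1.8, 20.9]
grip_width: 0.0001
```

drive_tool(deltas="0 0 -0.4 0 0 0;0 0 -0.8 0 0 0;0 0 -0.9 0 0 0;0 0 -0.9 0 0 0;0 0 -0.6 0 0 0;0 0 0 0 0 0", hand=60)

```text
time_s: 10.8
ee_pos: [0.5598, 0.1259, 0.2923]
eef_rot: [0.006, -0.079, 0.997, -0.0]
contact_force: [0.3, -0.5, 0.1]
grip_width: 0.0512
```

```bash
cat >> h.py <<'E'
yaw=np.radians(8.9);EX=np.array([np.cos(yaw),np.sin(yaw),0]);EY=np.array([-EX[1],EX[0],0]);EZ=np.array([0,0,1.])
O=np.array([.6875,-.0416,0]);al=np.radians(28)
UP=np.cos(al)*EX+np.sin(al)*EZ;N=-np.sin(al)*EX+np.cos(al)*EZ;TOP=O+.15*EZ
AX=TOP-.096*UP
def grip_pose(c,out,sign=1,ax=AX):   # sign +1: tool x = crank x
    cx=np.cos(c)*UP-np.sin(c)*EY
    x=sign*cx;z=-N;y=np.cross(z,x)
    return ax+.06*cx+out*N, Ro.from_matrix(np.stack([x,y,z],1))
def goto(P,R):
    s=monitor.get_state();r=rot(s);d=r.inv().apply(P-s["ee_pos"]);w=(r.inv()*R).as_rotvec()
    print("shift u",(d/.025).round(2),"rot u",np.degrees(w/6).round(2),"pos",s["ee_pos"].round(4),"q",np.round(s["q"],2),"t",s["time_s"],"F",np.round(s["contact_force"],1))
E
python3 - <<'E'
from h import *
P,R=grip_pose(2.57,.15);print(P);goto(P,R)
E
```

```text
[ 0.49518715 -0.10456929  0.21368219]
shift u [ 4.05 -8.69  3.1 ] rot u [ 1.3  -4.42 -5.32] pos [0.5598 0.1259 0.2923] q [ 0.22  0.31  0.18  1.43 -0.    0.06] t 10.8 F [ 0.3 -0.5  0.1]
```

drive_tool(deltas="0.4 -0.6 0 0 0 0;0.45 -0.95 0 0 0 0;0.45 -0.95 0 0 0 0;0.45 -0.95 0 0 0 0;0.45 -0.95 0.2 0 0 0;0.45 -0.95 0.3 0 0 0;0.45 -0.95 0.3 0 0 0;0.45 -0.95 0.3 0 0 0;0.3 -0.6 0.3 0 0 0;0 0 0 0.15 -0.4 -0.5;0 0 0 0.2 -0.7 -0.8;0 0 0 0.2 -0.7 -0.85;0 0 0 0.2 -0.7 -0.85;0 0 0 0.2 -0.7 -0.85;0 0 0 0.2 -0.7 -0.8;0 0 0 0.1 -0.4 -0.5;0 0 0 0 0 0")

```text
time_s: 12.5
ee_pos: [0.4744, -0.0994, 0.2363]
eef_rot: [0.226, -0.346, 0.909, -0.048]
contact_force: [-0.7, 0.6, 0.1]
grip_width: 0.0512
```

```bash
python3 - <<'E'
from h import *
np.set_printoptions(precision=4,suppress=True)
P,R=grip_pose(2.57,.15);goto(P,R)
p,d,i=snap("wrist");W=cloud(d,i);cv2.imwrite("pics/w4.png",p)
hsv=cv2.cvtColor(p,cv2.COLOR_BGR2HSV);H,S,V=[hsv[...,k].astype(int) for k in range(3)]
L=W-TOP;s=L@UP;y=L@EY;o=L@N
r=((H<4)|(H>176))&(S>160)
m=r&(o>.074)&(o<.09)&(s<-.05)&(s>-.2)
Q=np.stack([s[m],y[m]],1).astype(np.float32)
print("handle top",len(Q),cv2.minAreaRect(Q),o[m].mean(),Q.mean(0),"c est",np.arctan2(-Q.mean(0)[1],Q.mean(0)[0]+.096))
m=r&(o>.0)&(o<.02)&(y<-.1);print("marker",m.sum(),s[m].mean())
g=(H>45)&(H<80)&(S>100)&(abs(o)<.02)&(y<-.1);print("green",g.sum(),s[g].mean())
E
```

```text
shift u [-0.07 -0.44  1.17] rot u [ 0.11 -0.18  0.01] pos [ 0.4744 -0.0994  0.2363] q [-0.33 -0.1  -0.54  0.71  0.21 -1.01] t 12.5 F [-0.7  0.6  0.1]
handle top 642 ((-0.14900389313697815, -0.03487912565469742), (0.029135169461369514, 0.017503224313259125), 32.62065887451172) 0.08014466880065994 [-0.15   -0.0353] c est 2.5624897
marker 195 -0.14219188734039592
green 420 -0.05234094964019216
```

View pics/w4.png

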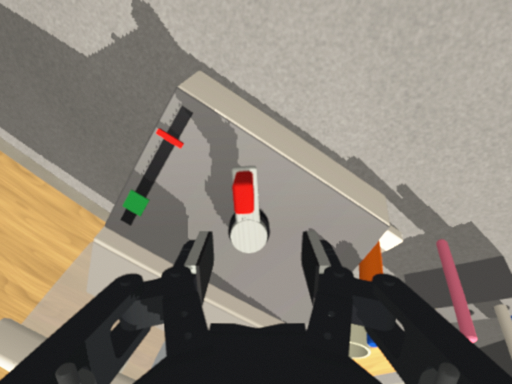

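Wrist view: the handle is at (244,192), centred and aligned with the jaws, the marker at (170,138) and the band at (136,203). Crank angle is about 2.55.

```bash
sed -i 's/^AX=.*/AX=TOP-.098*UP-.002*EY/' h.py; python3 - <<'E'
from h import *
P,R=grip_pose(2.56,.15);goto(P,R)
P,R=grip_pose(2.56,.061);goto(P,R)
E
```

```text
shift u [ 0.05 -0.48  1.17] rot u [ 0.12 -0.2  -0.1 ] pos [ 0.4747 -0.0995  0.2365] q [-0.33 -0.1  -0.54  0.71  0.21 -1.01] t 12.55 F [-0.2  0.3 -1.1]
shift u [-0.03 -0.52  4.73] rot u [ 0.12 -0.2  -0.1 ] pos [ 0.4747 -0.0995  0.2365] q [-0.33 -0.1  -0.54  0.71  0.21 -1.01] t 12.55 F [-0.2  0.3 -1.1]
```

drive_tool(deltas="0 -0.5 0 0.12 -0.2 -0.1;0 0 0.6 0 0 0;0 0 0.8 0 0 0;0 0 0.8 0 0 0;0 0 0.8 0 0 0;0 0 0.6 0 0 0;0 0 0.4 0 0 0;0 0 0 0 0 0")

```text
time_s: 13.35
ee_pos: [0.5369, -0.1071, 0.1491]
eef_rot: [0.238, -0.347, 0.906, -0.053]
contact_force: [-0.4, -0.3, 0.2]
grip_width: 0.051
```

```bash
python3 - <<'E'
from h import *
P,R=grip_pose(2.56,.061);goto(P,R)
E
```

```text
shift u [0.11 0.38 0.51] rot u [-0.06  0.01 -0.04] pos [ 0.5369 -0.1071  0.1491] q [-0.3   0.08 -0.63  0.41  0.21 -0.99] t 13.35 F [-0.4 -0.3  0.2]
```

drive_tool(deltas="0.1 0.3 0 0 0 0;0 0 0.45 0 0 0;0 0 0 0 0 0")

```text
time_s: 13.65
ee_pos: [0.5366, -0.1025, 0.1364]
eef_rot: [0.238, -0.347, 0.906, -0.054]
contact_force: [-0.3, -1.0, 0.4]
grip_width: 0.0512
```

```bash
python3 - <<'E'
from h import *
P,R=grip_pose(2.56,.061);goto(P,R)
E
```

```text
shift u [0.02 0.1  0.06] rot u [-0.07  0.01 -0.04] pos [ 0.5366 -0.1025  0.1364] q [-0.29  0.09 -0.66  0.36  0.2  -0.98] t 13.65 F [-0.3 -1.   0.4]
```

drive_tool(deltas="0 0 0 0 0 0;0 0 0 0 0 0;0 0 0 0 0 0;0 0 0 0 0 0;0 0 0 0 0 0", hand=0, newtons=40)

```text
time_s: 14.15
ee_pos: [0.5348, -0.1006, 0.1364]
eef_rot: [0.238, -0.348, 0.905, -0.052]
contact_force: [1.7, 2.1, -4.1]
grip_width: 0.0186
```

```bash
python3 - <<'E'
from h import *
P,R=grip_pose(2.56,.061);goto(P,R)
E
```

```text
shift u [0.02 0.   0.08] rot u [-0.03  0.02 -0.03] pos [ 0.5348 -0.1006  0.1364] q [-0.29  0.09 -0.66  0.37  0.21 -0.98] t 14.15 F [ 1.7  2.1 -4.1]
```

drive_tool(deltas="-0.01 0.13 0 0 0 0.5;-0.013 0.25 0 0 0 1;-0.013 0.25 0 0 0 1;-0.013 0.25 0 0 0 1;-0.013 0.25 0 0 0 1;0 0 0 0 0 0")

```text
time_s: 14.75
ee_pos: [0.5206, -0.075, 0.131]
eef_rot: [0.242, -0.118, 0.963, 0.007]
contact_force: [0.9, 5.4, -2.3]
grip_width: 0.0183
```

```bash
cat >> h.py <<'E'
def crankstate(sign=1,out=.061):
    s=monitor.get_state();r=rot(s);X=sign*r.apply([1,0,0]);d=s["ee_pos"]-AX
    ch=np.arctan2(-X@EY,X@UP);cp=np.arctan2(-d@EY,d@UP)
    dd=d-(d@N)*N
    print("c by heading %.3f by pos %.3f radius %.4f out %.4f"%(ch%(2*np.pi),cp%(2*np.pi),np.linalg.norm(dd),d@N),"grip %.4f"%s["grip_width"])
    goto(*grip_pose(cp,out,sign))
E
python3 -c "
from h import *
crankstate()"
```

```text
c by heading 3.054 by pos 3.057 radius 0.0613 out 0.0630 grip 0.0183
shift u [-0.05 -0.    0.08] rot u [-0.02  0.    0.04] pos [ 0.5206 -0.075   0.131 ] q [-0.24  0.07 -0.71  0.34  0.18 -0.44] t 14.75 F [ 0.9  5.4 -2.3]
```

drive_tool(deltas="-0.015 0.15 0.03 0 0 0.6;-0.016 0.25 0 0 0 1;-0.016 0.25 0 0 0 1;-0.016 0.25 0 0 0 1;-0.016 0.25 0 0 0 1;-0.016 0.25 0 0 0 1;-0.016 0.25 0 0 0 1;-0.016 0.25 0 0 0 1;-0.016 0.25 0 0 0 1;-0.016 0.25 0 0 0 1;0 0 0 0 0 0")

```text
time_s: 15.85
ee_pos: [0.532, -0.017, 0.1417]
eef_rot: [0.205, 0.374, 0.896, 0.127]
contact_force: [2.5, 4.3, -3.0]
grip_width: 0.0178
```

```bash
python3 -c "
from h import *
crankstate()"
```

```text
c by heading 4.088 by pos 4.064 radius 0.0632 out 0.0630 grip 0.0178
shift u [-0.13  0.    0.08] rot u [-0.01 -0.03 -0.23] pos [ 0.532  -0.017   0.1417] q [-0.09  0.05 -0.69  0.35  0.12  0.72] t 15.85 F [ 2.5  4.3 -3. ]
```

drive_tool(deltas="-0.06 0.17 0.03 0 0 0.5;-0.03 0.25 0 0 0 1;-0.022 0.25 0 0 0 1;-0.022 0.25 0 0 0 1;-0.022 0.25 0 0 0 1;-0.022 0.25 0 0 0 1;-0.022 0.25 0 0 0 1;-0.022 0.25 0 0 0 1;-0.022 0.25 0 0 0 1;-0.022 0.25 0 0 0 1;-0.022 0.25 0 0 0 1;0 0 0 0 0 0")

```text
time_s: 17.05
ee_pos: [0.5879, -0.0035, 0.1721]
eef_rot: [0.102, 0.794, 0.559, 0.217]
contact_force: [-2.6, 3.3, -0.7]
grip_width: 0.0178
```

```bash
python3 -c "
from h import *
crankstate()"
```

```text
c by heading 5.213 by pos 5.163 radius 0.0612 out 0.0629 grip 0.0178
shift u [-0.05  0.    0.08] rot u [-0.08 -0.06 -0.48] pos [ 0.5879 -0.0035  0.1721] q [-0.06  0.11 -0.53  0.46  0.11  1.88] t 17.05 F [-2.6  3.3 -0.7]
```

drive_tool(deltas="0 0 0 0 0 0;0 0 0 0 0 0;0 0 0 0 0 0;0 0 0 0 0 0;0 0 -0.4 0 0 0;0 0 -0.6 0 0 0;0 0 -0.6 0 0 0;0 0 -0.4 0 0 0;0 0 0 0 0 -0.5;0 0 0 0 0 -1;0 0 0 0 0 -1;0 0 0 0 0 -1;0 0 0 0 0 -1;0 0 0 0 0 -1;0 0 0 0 0 -1;0 0 0 0 0 -1;0 0 0 0 0 -1;0 0 0 0 0 -1;0 0 0 0 0 -1;0 0 0 0 0 -1", hand=60)

```text
time_s: 19.05
ee_pos: [0.5628, -0.0097, 0.2287]
eef_rot: [0.216, 0.31, 0.918, 0.115]
contact_force: [-0.5, 1.0, 0.3]
grip_width: 0.0516
```

drive_tool(deltas="0 0 0 0 0 -1;0 0 0 0 0 -1;0 0 0 0 0 -1;0 0 0 0 0 -1;0 0 0 0 0 -1;0 0 0 0 0 -1;0 0 0 0 0 -1;0 0 0 0 0 -1;0 0 0 0 0 -1;0 0 0 0 0 -1;0 0 0 0 0 -1;0 0 0 0 0 -1;0 0 0 0 0 -1;0 0 0 0 0 -1;0 0 0 0 0 -1;0 0 0 0 0 -1;0 0 0 0 0 -1;0 0 0 0 0 -1;0 0 0 0 0 -0.5;0 0 0 0 0 0")

```text
time_s: 21.05
ee_pos: [0.5596, -0.0109, 0.2398]
eef_rot: [0.215, -0.615, 0.748, -0.127]
contact_force: [-0.4, -0.1, -0.1]
grip_width: 0.0518
```

```bash
python3 - <<'E'
from h import *
np.set_printoptions(precision=4,suppress=True)
crankstate(-1,.115)
for n in("wrist","side","top"):
    p,d,i=snap(n);W=cloud(d,i);cv2.imwrite(f"pics/{n}5.png",p)
    hsv=cv2.cvtColor(p,cv2.COLOR_BGR2HSV);H,S,V=[hsv[...,k].astype(int) for k in range(3)]
    L=W-TOP;s=L@UP;y=L@EY;o=L@N
    r=((H<4)|(H>176))&(S>160)
    m=r&(o>.074)&(o<.09)&(s<-.02)&(s>-.2)&(abs(y)<.1)
    Q=np.stack([s[m],y[m]],1).astype(np.float32)
    if len(Q)>5: print(n,"handle top",len(Q),cv2.minAreaRect(Q),Q.mean(0))
    m=r&(o>-.005)&(o<.02)&(y<-.1)&(y>-.16);g=(H>45)&(H<80)&(S>100)&(abs(o)<.02)&(y<-.1)&(y>-.16)
    if m.sum() and g.sum():print("marker",m.sum(),s[m].mean(),"green",g.sum(),s[g].mean(),"c",10-(s[g].mean()-s[m].mean())/.012)
E
```

```text
c by heading 5.063 by pos 5.274 radius 0.0616 out 0.1364 grip 0.0518
shift u [0.07 0.03 0.86] rot u [-0.13  0.07  2.02] pos [ 0.5596 -0.0109  0.2398] q [-0.08 -0.01 -0.48  0.61  0.11 -1.42] t 21.05 F [-0.4 -0.1 -0.1]
wrist handle top 915 ((-0.07099176198244095, 0.052778031677007675), (0.030176013708114624, 0.01704934611916542), 61.7000732421875) [-0.0715  0.0514]
side handle top 56 ((-0.07099854201078415, 0.055527135729789734), (0.026778792962431908, 0.017701707780361176), 60.035579681396484) [-0.0708  0.0577]
top handle top 14 ((-0.062391262501478195, 0.061767201870679855), (0.008539623580873013, 0.015589859336614609), 60.178592681884766) [-0.0628  0.0621]
marker 21 -0.10708307381177486 green 49 -0.0499226663439684 c 5.236632711016129
```

```bash
sed -i 's/^AX=.*/AX=TOP-.0985*UP-.0012*EY/' h.py; python3 - <<'E'
from h import *
goto(*grip_pose(5.206,.061,-1))
E
```

```text
shift u [0.03 0.25 3.  ] rot u [-0.14  0.07  1.34] pos [ 0.5597 -0.0108  0.2396] q [-0.08 -0.01 -0.48  0.61  0.11 -1.42] t 21.2 F [ 0.4  0.  -0.3]
```

drive_tool(deltas="0 0.1 0 -0.07 0 0.7;0 0.1 0 -0.07 0.07 0.6;0 0 0.5 0 0 0;0 0 0.7 0 0 0;0 0 0.7 0 0 0;0 0 0.5 0 0 0;0 0 0.2 0 0 0;0 0 0 0 0 0")

```text
time_s: 22.0
ee_pos: [0.5866, -0.0049, 0.1797]
eef_rot: [0.217, -0.556, 0.795, -0.107]
contact_force: [0.8, -0.9, 0.7]
grip_width: 0.0512
```

```bash
python3 - <<'E'
from h import *
goto(*grip_pose(5.206,.061,-1))
E
```

```text
shift u [0.03 0.03 0.37] rot u [-0.01 -0.   -0.11] pos [ 0.5866 -0.0049  0.1797] q [-0.06  0.1  -0.53  0.47  0.1  -1.25] t 22.0 F [ 0.8 -0.9  0.7]
```

drive_tool(deltas="0 0 0.35 0 0 0;0 0 0 0 0 0")

```text
time_s: 22.2
ee_pos: [0.591, -0.0043, 0.1724]
eef_rot: [0.218, -0.556, 0.795, -0.107]
contact_force: [-0.2, 0.3, -0.2]
grip_width: 0.0513
```

drive_tool(deltas="0 0 0 0 0 0;0 0 0 0 0 0;0 0 0 0 0 0;0 0 0 0 0 0;0 0 0 0 0 0;0.015 -0.13 0 0 0 0.5;0.018 -0.25 0 0 0 1;0.018 -0.25 0 0 0 1;0.018 -0.25 0 0 0 1;0.018 -0.25 0 0 0 1;0.018 -0.25 0 0 0 1;0.018 -0.25 0 0 0 1;0 0 0 0 0 0", hand=0)

```text
time_s: 23.5
ee_pos: [0.6174, -0.0311, 0.1849]
eef_rot: [0.241, -0.247, 0.938, -0.024]
contact_force: [-0.2, 2.7, -1.6]
grip_width: 0.0178
```

```bash
python3 -c "
from h import *
crankstate(-1)"
```

```text
c by heading 5.924 by pos 5.897 radius 0.0595 out 0.0626 grip 0.0178
shift u [-0.02  0.    0.06] rot u [ 0.01  0.01 -0.26] pos [ 0.6174 -0.0311  0.1849] q [-0.11  0.14 -0.45  0.5   0.12 -0.59] t 23.5 F [-0.2  2.7 -1.6]
```

drive_tool(deltas="0.01 -0.15 0.02 0 0 0.5;0.014 -0.25 0 0 0 1;0.016 -0.25 0 0 0 1;0.016 -0.25 0 0 0 1;0.016 -0.25 0 0 0 1;0.016 -0.25 0 0 0 1;0.016 -0.25 0 0 0 1;0.016 -0.25 0 0 0 1;0.016 -0.25 0 0 0 1;0.016 -0.25 0 0 0 1;0.016 -0.25 0 0 0 1;0 0 0 0 0 0")

```text
time_s: 24.7
ee_pos: [0.6156, -0.0936, 0.179]
eef_rot: [0.219, 0.28, 0.929, 0.105]
contact_force: [2.4, 1.8, -2.9]
grip_width: 0.0177
```

```bash
python3 -c "
from h import *
crankstate(-1)"
```

```text
c by heading 0.740 by pos 0.745 radius 0.0576 out 0.0627 grip 0.0177
shift u [-0.1  -0.    0.07] rot u [0.01 0.01 0.05] pos [ 0.6156 -0.0936  0.179 ] q [-0.23  0.17 -0.44  0.51  0.18  0.39] t 24.7 F [ 2.4  1.8 -2.9]
```

drive_tool(deltas="-0.04 -0.13 0.02 0 0 0.5;0 -0.25 0 0 0 1;0.008 -0.25 0 0 0 1;0.01 -0.25 0 0 0 1;0.01 -0.25 0 0 0 1;0.01 -0.25 0 0 0 1;0.01 -0.25 0 0 0 1;0.01 -0.25 0 0 0 1;0.01 -0.25 0 0 0 1;0.01 -0.25 0 0 0 1;0.01 -0.25 0 0 0 1;0 0 0 0 0 0")

```text
time_s: 25.9
ee_pos: [0.5671, -0.1183, 0.1515]
eef_rot: [0.135, 0.714, 0.656, 0.202]
contact_force: [5.0, -0.6, -5.0]
grip_width: 0.0176
```

```bash
python3 -c "
from h import *
crankstate(-1)"
```

```text
c by heading 1.811 by pos 1.855 radius 0.0583 out 0.0627 grip 0.0176
shift u [-0.07 -0.    0.07] rot u [ 0.03 -0.    0.42] pos [ 0.5671 -0.1183  0.1515] q [-0.31  0.13 -0.56  0.43  0.21  1.39] t 25.9 F [ 5.  -0.6 -5. ]
```

drive_tool(deltas="-0.03 -0.13 0.02 0 0 0.7;0 -0.25 0 0 0 1;0.008 -0.25 0 0 0 1;0.01 -0.25 0 0 0 1;0.01 -0.25 0 0 0 1;0.01 -0.25 0 0 0 1;0.01 -0.25 0 0 0 1;0.01 -0.25 0 0 0 1;0.01 -0.25 0 0 0 1;0.01 -0.25 0 0 0 1;0 0 0 0 0 0")

```text
time_s: 27.0
ee_pos: [0.525, -0.0866, 0.1319]
eef_rot: [0.027, 0.939, 0.244, 0.242]
contact_force: [1.9, -4.9, -4.8]
grip_width: 0.0179
```

```bash
python3 -c "
from h import *
crankstate(-1)"
```

```text
c by heading 2.787 by pos 2.838 radius 0.0607 out 0.0627 grip 0.0179
shift u [0.03 0.   0.07] rot u [ 0.06 -0.    0.49] pos [ 0.525  -0.0866  0.1319] q [-0.26  0.08 -0.7   0.34  0.19  2.41] t 27.0 F [ 1.9 -4.9 -4.8]
```

drive_tool(deltas="0.01 -0.2 0 0 0 0.7;0.013 -0.25 0 0 0 1;0.013 -0.25 0 0 0 1;0.013 -0.25 0 0 0 1;0.013 -0.25 0 0 0 1;0.01 -0.15 0 0 0 0.5;0 0 0 0 0 0")

```text
time_s: 27.7
ee_pos: [0.518, -0.0567, 0.1306]
eef_rot: [-0.032, 0.97, -0.004, 0.239]
contact_force: [0.9, -7.5, -3.5]
grip_width: 0.0175
```

```bash
python3 -c "
from h import *
crankstate(-1)"
```

```text
c by heading 3.301 by pos 3.346 radius 0.0619 out 0.0626 grip 0.0175
shift u [0.07 0.   0.06] rot u [ 0.12 -0.01  0.43] pos [ 0.518  -0.0567  0.1306] q [-0.19  0.05 -0.73  0.33  0.15  2.99] t 27.7 F [ 0.9 -7.5 -3.5]
```

drive_tool(deltas="0 0 0 0 0 0;0 0 0 0 0 0;0 0 0 0 0 0;0 0 0 0 0 0;0 0 -0.4 0 0 0;0 0 -0.7 0 0 0;0 0 -0.8 0 0 0;0 0 -0.8 0 0 0;0 0 -0.8 0 0 0;0 0 -0.8 0 0 0;0 0 -0.4 0 0 0;0 0 0 0 0 0", hand=60)

```text
time_s: 28.9
ee_pos: [0.4605, -0.0638, 0.2441]
eef_rot: [-0.029, 0.97, 0.008, 0.242]
contact_force: [0.3, -0.6, -1.1]
grip_width: 0.0515
```

```bash
python3 - <<'E'
from h import *
np.set_printoptions(precision=4,suppress=True)
s=monitor.get_state();print(s["q"],s["time_s"])
for n in("wrist","side","top"):
    p,d,i=snap(n);W=cloud(d,i);cv2.imwrite(f"pics/{n}6.png",p)
    hsv=cv2.cvtColor(p,cv2.COLOR_BGR2HSV);H,S,V=[hsv[...,k].astype(int) for k in range(3)]
    L=W-TOP;s=L@UP;y=L@EY;o=L@N
    r=((H<4)|(H>176))&(S>160)
    m=r&(o>.074)&(o<.09)&(s<-.02)&(s>-.2)&(abs(y)<.1)
    Q=np.stack([s[m],y[m]],1).astype(np.float32)
    if len(Q)>5: print(n,"handle top",len(Q),cv2.minAreaRect(Q),Q.mean(0))
    m=r&(o>-.005)&(o<.02)&(y<-.1)&(y>-.16);g=(H>45)&(H<80)&(S>100)&(abs(o)<.02)&(y<-.1)&(y>-.16)
    print(n,"marker",m.sum(),"green",g.sum())
    if m.sum() and g.sum():print(s[m].mean(),s[g].mean(),np.percentile(s[g],[2,98]))
a=cv2.imread("pics/side6.png");b=cv2.imread("pics/top6.png")
cv2.imwrite("pics/m6.png",np.hstack([cv2.resize(a[120:390,110:380],(400,400)),cv2.resize(b[60:240,130:310],(400,400))]))
E
```

```text
[-0.2431 -0.1698 -0.5933  0.684   0.1727  2.9221] 28.9
wrist handle top 573 ((-0.15755490958690643, 0.011150224134325981), (0.016449028626084328, 0.028922010213136673), 81.833740234375) [-0.1566  0.011 ]
wrist marker 133 green 395
-0.0569974122172967 -0.049888092249377194 [-0.0641 -0.0397]
side handle top 52 ((-0.1583205908536911, 0.012527838349342346), (0.012533389963209629, 0.025845669209957123), 78.38642883300781) [-0.1582  0.0139]
side marker 6 green 22
-0.056635662977342814 -0.04888881515377526 [-0.063  -0.0407]
top handle top 31 ((-0.15504755079746246, 0.01164333987981081), (0.010485409758985043, 0.027321161702275276), 81.59534454345703) [-0.1553  0.0117]
top marker 7 green 23
-0.05408481439058544 -0.04325950237541618 [-0.0493 -0.0373]
```

View pics/m6.png

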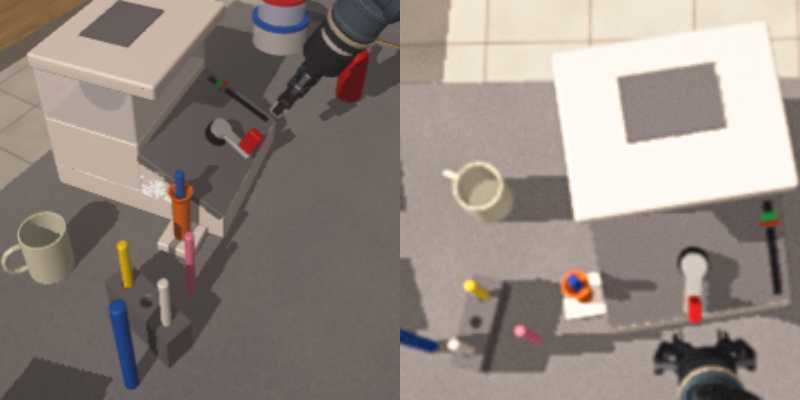

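The marker is inside the green band (whole bar), the blue stick is home, and the other two sticks are still in the stand. Handing in.

```bash
python3 -c "
from h import *
print(bot.sign_off())"
```

```text
the job is handed in; nothing more can be done
None
```

The dishwasher is ready: the blue stick went into the dosing tube first, then I wound the crank until the red marker stood inside the green band. I handed in at about 29 s, and no verdict was reported.

- **Blue stick:** I took the smaller blue stick from the middle hole and pushed it down the tube. Its top measures 175 mm above the worktop, which is fully home. A closed-finger push of about 20 N moved it no further.
- **Crank:** I wound it clockwise in two grips, from about 2.55 to 9.57 rad. The handle angle and the marker both give 9.57, against a band of 9.0 to 11.0. The marker sits about 5 mm below the band's centre, with the whole bar inside. I stopped short of the middle because the last joint was near its limit.
- **Everything else:** The last pictures show the yellow and white sticks in the stand and the mug upright and apparently where it was. The pink and large blue look-alikes are standing too. The red bottle is upright in the side view but partly hidden by the arm, and I never went near it. The gripper was open and clear of everything.

One check disagreed: the top camera put the marker at about 9.1, but the lid hid part of the band in that view. The wrist and side cameras saw the whole band, so I relied on those.

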